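# Put the orange core bit back in the graded rack

## Task

The orange core drill bit has come back from a job. Put it away in the yellow rack: stand it shank up in the hole of the graded row that matches its diameter (the smallest one it goes into), fully down, and let go of it.

Things in the scene. Friction and masses are not known exactly. Their poses are not given: they have to be found in the camera images.
- bit42_center (a point): Loose core drill bit standing upright on the bench: orange drum 42 mm in diameter, 100 mm high, foot down; above it a central round steel shank 18 mm in diameter, 45 mm long; about 0.4 kg. The point is on its axis, half-way up its 145 mm (shank: 27.5 to 72.5 mm above the point); z runs up the axis. Equally tall blue (32 mm) and bare metal (52 mm) bits stand 100 mm or more away.
- rack: Fixed yellow block, 90 (x) by 300 (y) by 72 mm high, z up, origin centred on its underside. Row of 4 blind round holes at x = 0, y = -102, -34, +34, +102 mm, for bits of 22, 32, 42, 52 mm; bores 28, 38, 48, 58 mm, 60 mm deep (floors 12 mm above the bench), mouths bevelled 4 mm. Yaw within 0.4 rad. The smallest holds a green bit, top 157 mm above the bench; the others are empty.

How it is judged:
By the outcome, as a careful person would: the job done as asked, in the order asked, and still so for the second after the job is handed in, with the robot touching nothing.
It also fails if it takes over 38 s, if anything falls off the work surface, if the arm or the gripper's body presses on something with over 40 N, if the wrist force passes 120 N, or if a joint passes its speed limit or range.

## Robot

A 6-joint arm with a two-finger parallel gripper is mounted at the origin on the work surface. World frame = base frame: x ahead of the robot, y to its left, z up, the work surface at z = 0. Lengths are in m, angles in degrees, forces in N, time in s.
With the tool pointing down it reaches from about 0.325 to 0.9 m from the base axis. Payload 6.1 kg.
Tool frame: the origin (TCP) lies on the centre line of the jaws, within the pads' length; the fingertips stand 14 mm ahead of it and the grasp point (between the pads) lies 5 mm behind it; z points along the fingers, y is the direction in which the jaws open and shut (so a half turn about z gives the same grasp; the last joint's range is limited). The gripper opens to 87 mm and grips with 3 to 60 N. Pads are 19 mm wide; open, the fingers measure 117 mm over their backs; the gripper's body (75 mm by 190 mm) begins 51 mm behind the grasp point.
Start: joints at [-71.454, 12.628, 87.462, -0, 79.91, -7.225], TCP at [0.272, -0.563, 0.237] pointing down, gripper open.
Joint ranges: [-170.65, 170.65], [-52.31, 119.04], [5.05, 147.46], [-71.25, 251.25], [11.57, 151.72], [-153.62, 153.62]. Speed limits (degrees/s): [147.25, 147.25, 172.46, 180, 180, 180].

## Interface

Orientations are given as a 3x3 rotation matrix whose columns are the frame's x, y, z axes.
In Python, from cell import observe, get_image, camera_model, job_done gives the robot as it stands.
- The arm moves only by the shell command python3 -m handwheel 'ROWS' [FORCE]. ROWS is JSON, a list of rows, each a list of 7 numbers: the shift along the tool's x, y, z in m, then the turn, a rotation vector about the tool's x, y, z in rad, then the gripper command: -1 is shut, 1 is fully open, values between are in proportion. A call has 1 to 8 rows; each row shifts and turns the commanded pose from where the row before left it, along the tool's axes as they then stand; what a row does not reach is not made up. A row lasts 1/12 s, in which the tool goes at most 41.7 mm and 7.16 degrees, less where a joint would pass 70% of its speed; a pose out of reach is approached as far as the arm can. A call is refused whole if a number of a shift passes 0.0417 or a number of a turn 0.125, either way. A call with a gripper value outside its range is refused whole. The fingers move at their own pace and stop on an object; FORCE is the grip in N (left out, the last holds). Time passes only in rows, so rows that do not move let the fingers close. It gives the time, the measured TCP pose, the force and the opening at its end, in the units of the state.
- observe(): the state, without advancing time (a new reading comes with each control period).
- get_image(name): name is "scene" or "top" or "wrist"; returns the picture (384x512x3 uint8, red, green, blue); there is no depth.
- camera_model(name): a dict with "camera_matrix" (3x3 intrinsics, pixels), "D" ([k1, k2, p1, p2, k3] as OpenCV has them; the pictures are not rectified), "rvec" (rotation vector, rad) and "tvec" (3), from world to camera coordinates, as OpenCV has them. Camera axes: x right, y down, z forward; pixel columns grow to the right and rows downward; lengths in m; the calibration is good to about 2 mm. A picture is of the moment at which its call begins: read the wrist's pose just before it. camera_model takes no time and is no camera call; for the wrist camera it gives the pose at the moment of the call.
- job_done(): hands the job in, once; it reports no verdict.
The state is a dict: "time": time; "joint_pos": joint angles; "joint_vel": joint speeds; "effort": joint torques, N m; "eef_pos": TCP position; "eef_rot": TCP orientation; "wrist_force": force on the tool from outside, world axes, zero at the start; "torque": the same for the moment, N m; "opening": opening from 0.0 (shut) to 1.0 (fully open).
Only numpy, scipy, OpenCV 4.12 (cv2) and the standard library are available. Lean on these libraries where they do the work, as an engineer would, in place of code of your own. Each camera call takes 0.05 s, during which the arm holds its last target.

## Working session

There is one attempt and no reset: what is moved stays moved. The work goes in short steps, Python scripts to look and compute and a shell command to move; the robot and the scene stay as the last step left them, time stands still between calls to the robot, and variables do not carry over. Pictures are saved under pics/ and viewed, and the job is handed in when it is done.

```bash
mkdir -p pics; ls; python3 - <<'E'
from cell import *
import cv2
for n in ["scene","top","wrist"]:
    cv2.imwrite(f"pics/{n}0.png",get_image(n)[:,:,::-1])
    m=camera_model(n);print(n,m)
s=observe();print(s)
E
```

```text
pics
scene {'camera_matrix': array([[359.79996354,   0.        , 250.92852163],
       [  0.        , 359.79996354, 197.57657649],
       [  0.        ,   0.        ,   1.        ]]), 'D': array([-0.10097557,  0.        ,  0.        ,  0.        ,  0.        ]), 'rvec': array([ 1.90184669,  1.74374679, -0.5960051 ]), 'tvec': array([-0.08124454, -0.3533523 ,  1.06505697])}
top {'camera_matrix': array([[357.39973856,   0.        , 252.78585576],
       [  0.        , 357.39973856, 194.16978687],
       [  0.        ,   0.        ,   1.        ]]), 'D': array([0.00719818, 0.        , 0.        , 0.        , 0.        ]), 'rvec': array([ 2.1463466 , -2.19864904,  0.07349115]), 'tvec': array([0.04731842, 0.56038696, 0.71785846])}
wrist {'camera_matrix': array([[305.59822461,   0.        , 258.49214378],
       [  0.        , 305.59822461, 183.58261474],
       [  0.        ,   0.        ,   1.        ]]), 'D': array([-0.05634714,  0.        ,  0.        ,  0.        ,  0.        ]), 'rvec': array([-2.4730715 ,  1.55271359,  0.20105478]), 'tvec': array([-0.62304942, -0.0299787 ,  0.3893189 ])}
{'time': 0.15, 'joint_pos': array([-7.14558906e+01,  1.26651183e+01,  8.75105120e+01, -6.03248442e-04,
        7.99096520e+01, -7.22450412e+00]), 'joint_vel': array([-0.06149152, -0.04659151, -0.20352875,  0.05802879,  0.06583554,
        0.01766941]), 'effort': array([ 1.17502182e-04, -4.95191145e+01, -3.87880826e+01,  7.00545358e-02,
        5.30604087e-02, -9.55613223e-05]), 'eef_pos': array([ 0.2715646 , -0.56241712,  0.23568757]), 'eef_rot': array([[ 9.00556292e-01,  4.34739152e-01, -4.83208494e-04],
       [ 4.34739385e-01, -9.00555209e-01,  1.40787828e-03],
       [ 1.76903882e-04, -1.47794341e-03, -9.99998892e-01]]), 'wrist_force': array([-0.19044024, -0.47458943, -0.72163815]), 'torque': array([0.01880283, 0.02317373, 0.00710908]), 'opening': 0.9990694880004469}
```

View pics/scene0.png

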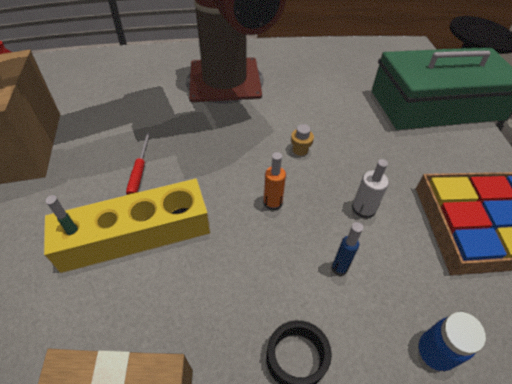

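View pics/top0.png

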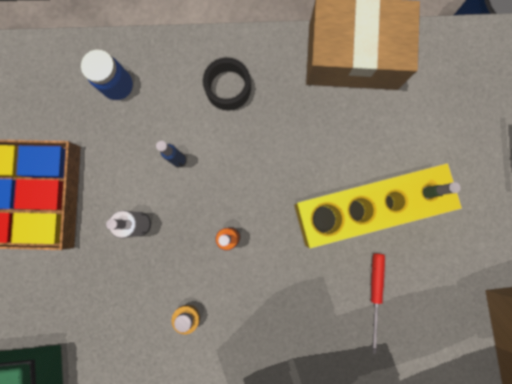

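View pics/wrist0.png

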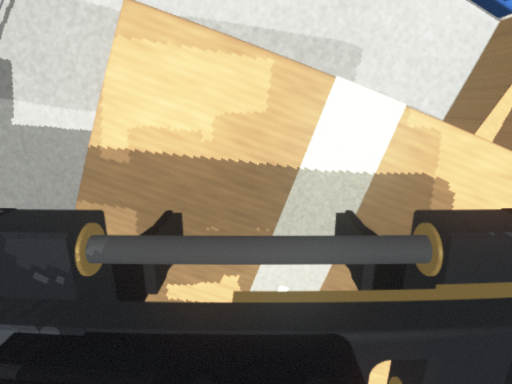

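```bash
cat > h.py <<'E'
import numpy as np,cv2
def ray(m,uv):
    R=cv2.Rodrigues(m["rvec"])[0];C=-R.T@m["tvec"]
    p=cv2.undistortPoints(np.array(uv,float).reshape(-1,1,2),m["camera_matrix"],m["D"]).reshape(-1,2)
    return C,np.c_[p,np.ones(len(p))]@R
def onplane(m,uv,z):
    C,d=ray(m,uv);return C+d*((z-C[2])/d[:,2])[:,None]
def proj(m,P): return cv2.projectPoints(np.array(P,float).reshape(-1,1,3),m["rvec"],m["tvec"],m["camera_matrix"],m["D"])[0].reshape(-1,2)
E
python3 - <<'E'
from cell import *
from h import *
for n,(a,b,c,d) in dict(top=(200,480,150,260),scene=(30,310,120,270)).items():
    im=cv2.imread(f"pics/{n}0.png"); m=camera_model(n)
    cv2.imwrite(f"pics/{n}_z.png",cv2.resize(im[c:d,a:b],None,fx=2.8,fy=2.8,interpolation=cv2.INTER_CUBIC))
    hsv=cv2.cvtColor(im,cv2.COLOR_BGR2HSV)
    mk=cv2.inRange(hsv,(22,120,60),(35,255,255))
    cs,h=cv2.findContours(mk,cv2.RETR_CCOMP,cv2.CHAIN_APPROX_NONE)
    i=max(range(len(cs)),key=lambda i:cv2.contourArea(cs[i]) if h[0][i][3]<0 and (n!="x") and abs(cs[i][:,0,0].mean()-(380 if n=="top" else 130))<60 else 0)
    q=cs[i].reshape(-1,2)
    P=onplane(m,q,0.072)[:,:2].astype(np.float32)
    print(n,"rect",cv2.minAreaRect(P), "camC",ray(m,[[0,0]])[0])
    for j in range(len(cs)):
        if h[0][j][3]==i and len(cs[j])>15:
            e=cv2.fitEllipse(onplane(m,cs[j].reshape(-1,2),.072)[:,:2].astype(np.float32)); print(" hole",np.round(e[0],4),np.round(e[1],4),cs[j].reshape(-1,2).mean(0))
    mo=cv2.inRange(hsv,(5,170,60),(16,255,255))
    cs,_=cv2.findContours(mo,cv2.RETR_EXTERNAL,cv2.CHAIN_APPROX_NONE)
    for c in cs:
        if cv2.contourArea(c)>60: print(" orange",cv2.boundingRect(c),cv2.contourArea(c))
E
```

```text
top rect ((0.5296364426612854, -0.20515093207359314), (0.09067263454198837, 0.30649006366729736), 13.379950523376465) camC [0.5005537  0.02391341 0.76188417]
 hole [ 0.5066 -0.1018] [0.0421 0.0492] [323.52238806 218.7761194 ]
 hole [ 0.5216 -0.165 ] [0.0266 0.0361] [356.34042553 210.25531915]
 hole [ 0.5371 -0.2283] [0.0111 0.0203] [389.17391304 201.26086957]
 orange (217, 229, 21, 20) 151.5
scene rect ((0.5517470836639404, -0.2016419619321823), (0.13567829132080078, 0.29990389943122864), 13.395403861999512) camC [ 0.93977311 -0.00757504  0.61852565]
 hole [ 0.5295 -0.101 ] [0.0147 0.032 ] [180.13513514 209.75675676]
 orange (265, 168, 20, 39) 500.0
```

View pics/top_z.png

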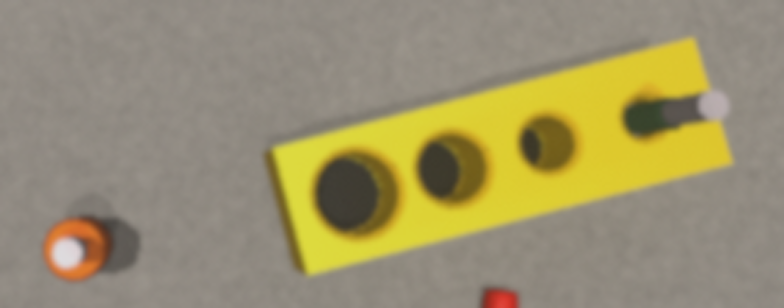

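View pics/scene_z.png

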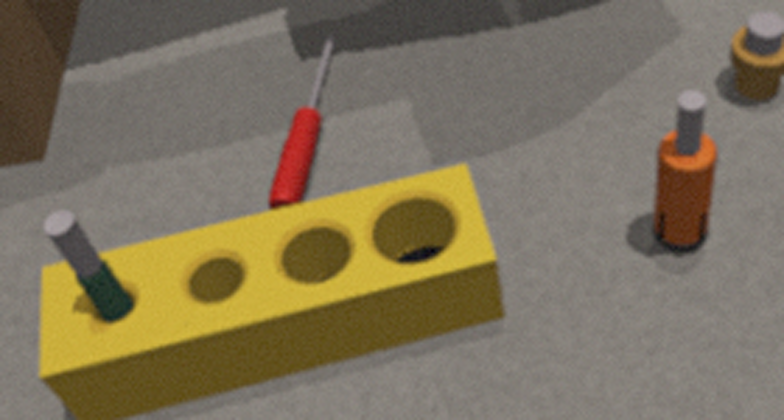

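```bash
python3 - <<'E'
from cell import *
from h import *
t=camera_model("top");s=camera_model("scene")
def tri(a,b):
    C1,d1=ray(t,[a]);C2,d2=ray(s,[b]);A=np.c_[d1[0],-d2[0]];k=np.linalg.lstsq(A,C2-C1,rcond=None)[0]
    p=C1+k[0]*d1[0];q=C2+k[1]*d2[0];return (p+q)/2,np.linalg.norm(p-q)
for nm,a,b,z in [("bit",(67,253),(691,100),.145),("h52",(358,194),(415,230),.072),("h42",(453,170),(316,253),.072),("h32",(549,143),(216,279),.072),("green",(713,105),(62,223),.157)]:
    a=np.array(a)/2.8+(200,150);b=np.array(b)/2.8+(30,120)
    print(nm,onplane(t,[a],z)[0],onplane(s,[b],z)[0],tri(a,b))
o=observe();print(o["eef_pos"])
p=onplane(t,[np.array((67,253))/2.8+(200,150)],.145)[0];p[2]=.24
print(o["eef_rot"].T@(p-o["eef_pos"]))
E
```

```text
bit [0.47307897 0.08354888 0.145     ] [0.47427215 0.08593452 0.145     ] (array([0.4731567 , 0.08489973, 0.14388672]), np.float64(0.0024890563199456706))
h52 [ 0.50544739 -0.10974285  0.072     ] [ 0.51077425 -0.10487621  0.072     ] (array([ 0.50553521, -0.1084491 ,  0.06584993]), np.float64(0.004880669108721837))
h42 [ 0.52033222 -0.1752645   0.072     ] [ 0.52493521 -0.17146361  0.072     ] (array([ 0.52044958, -0.17496881,  0.06655654]), np.float64(0.0035883565323442264))
h32 [ 0.53726669 -0.24156683  0.072     ] [ 0.54120485 -0.23719655  0.072     ] (array([ 0.53739364, -0.24125926,  0.06736595]), np.float64(0.0039061440818192713))
green [ 0.55322181 -0.30779028  0.157     ] [ 0.55467227 -0.30298083  0.157     ] (array([ 0.55306109, -0.30611843,  0.15584259]), np.float64(0.0040601829012580845))
[ 0.2715646  -0.56241712  0.23568757]
[ 0.46230267 -0.49412823 -0.00350035]
```

```bash
python3 -m handwheel '[[0,0,-0.03,0,0,0,1],[0.01,-0.01,-0.03,0,0,0,0.3],[0.027,-0.029,0,0,0,0,0.3],[0.027,-0.029,0,0,0,0,0.3],[0.027,-0.029,0,0,0,0,0.3],[0.027,-0.029,0,0,0,0,0.3],[0.027,-0.029,0,0,0,0,0.3],[0.027,-0.029,0,0,0,0,0.3]]' && python3 -m handwheel '[[0.027,-0.029,0,0,0,0,0.3],[0.027,-0.029,0,0,0,0,0.3],[0.027,-0.029,0,0,0,0,0.3],[0.027,-0.029,0,0,0,0,0.3],[0.027,-0.029,0,0,0,0,0.3],[0.027,-0.029,0,0,0,0,0.3],[0.027,-0.029,0,0,0,0,0.3],[0.02,-0.02,0,0,0,0,0.3]]'
```

```text
time: 0.82
eef_pos: [0.3466, -0.3204, 0.2962]
eef_rot: [[0.901, 0.434, -0.0], [0.434, -0.901, 0.0], [0.0, -0.0, -1.0]]
wrist_force: [0.5, 0.7, -0.3]
opening: 0.667
time: 1.48
eef_pos: [0.438, -0.0276, 0.2966]
eef_rot: [[0.9, 0.436, 0.0], [0.436, -0.9, 0.001], [0.001, -0.0, -1.0]]
wrist_force: [-0.2, -0.7, 0.6]
opening: 0.65
```

```bash
python3 -m handwheel '[[0.027,-0.028,0,0,0,0,0.3],[0.027,-0.028,0,0,0,0,0.3],[0.02,-0.022,0.02,0,0,0,0.3],[0,0,0.02,0,0,0,0.3],[0,0,0,0,0,0,0.3]]'; python3 - <<'E'
from cell import *
from h import *
o=observe();print(o["eef_pos"]);w=camera_model("wrist")
cv2.imwrite("pics/w1.png",get_image("wrist")[:,:,::-1])
p=np.array([.4735,.0845,.145]);print(proj(w,[p,[.5225,-.1745,.072]]),ray(w,[[0,0]])[0])
E
```

```text
time: 1.9
eef_pos: [0.4682, 0.0734, 0.2522]
eef_rot: [[0.899, 0.438, -0.007], [0.438, -0.899, 0.0], [-0.007, -0.003, -1.0]]
wrist_force: [-0.3, -0.4, -0.5]
opening: 0.65
[0.46824166 0.07344832 0.25220259]
[[251.25922725 174.63842613]
 [469.80071974 218.13668045]] [0.5306842  0.10444032 0.39922984]
```

View pics/w1.png

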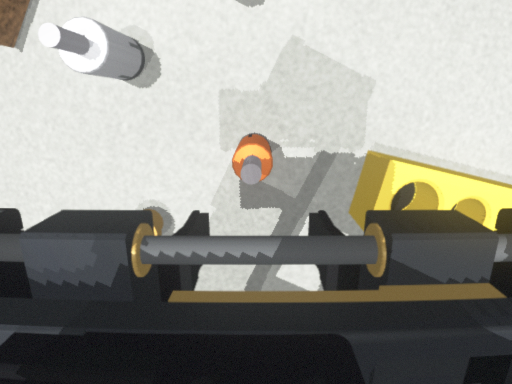

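```bash
python3 -m handwheel '[[0.005,-0.004,0,0,0,0,0.3],[0.0045,-0.0035,0.02,0,0,0,0.3],[0,0,0.02,0,0,0,0.3],[0,0,0.02,0,0,0,0.3],[0,0,0,0,0,0,0.3],[0,0,0,0,0,0,0.3]]'; python3 - <<'E'
from cell import *
from h import *
o=observe();w=camera_model("wrist")
im=get_image("wrist")
cv2.imwrite("pics/w2.png",im[:,:,::-1])
p=np.array([.4735,.0845,.145]);print(o["eef_pos"],o["eef_rot"][:,2],proj(w,[p]))
E
```

```text
time: 2.45
eef_pos: [0.476, 0.082, 0.1971]
eef_rot: [[0.901, 0.433, -0.001], [0.433, -0.901, 0.0], [-0.0, -0.0, -1.0]]
wrist_force: [0.5, -0.2, 0.6]
opening: 0.646
[0.47595137 0.08195177 0.197129  ] [-5.49986508e-04  7.18152920e-06 -9.99999849e-01] [[255.21766226 208.56646456]]
```

View pics/w2.png

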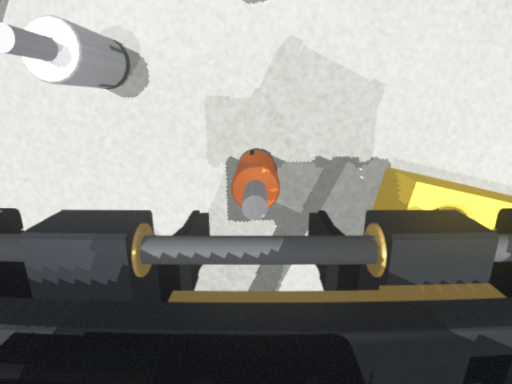

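```bash
python3 -m handwheel '[[-0.001,-0.003,0.01,0,0,0,0.3],[0,0,0.02,0,0,0,0.3],[0,0,0.02,0,0,0,0.3],[0,0,0.016,0,0,0,0.3],[0,0,0.01,0,0,0,0.3],[0,0,0,0,0,0,0.3],[0,0,0,0,0,0,0.3]]' 35; python3 - <<'E'
from cell import *
from h import *
cv2.imwrite("pics/w3.png",get_image("wrist")[:,:,::-1])
cv2.imwrite("pics/s3.png",cv2.resize(get_image("scene")[80:280,150:400,::-1],None,fx=3,fy=3))
E
```

```text
time: 3.08
eef_pos: [0.4739, 0.0849, 0.121]
eef_rot: [[0.901, 0.435, 0.0], [0.435, -0.901, 0.0], [0.0, 0.0, -1.0]]
wrist_force: [0.2, 0.0, 0.3]
opening: 0.654
```

View pics/w3.png

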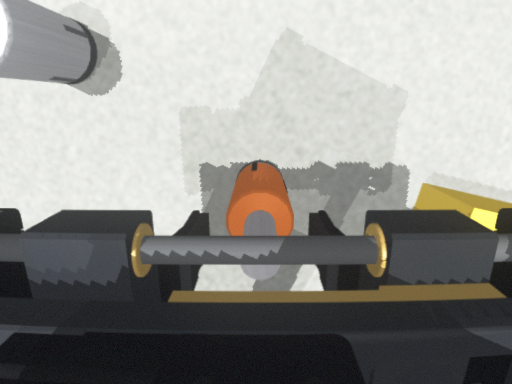

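View pics/s3.png

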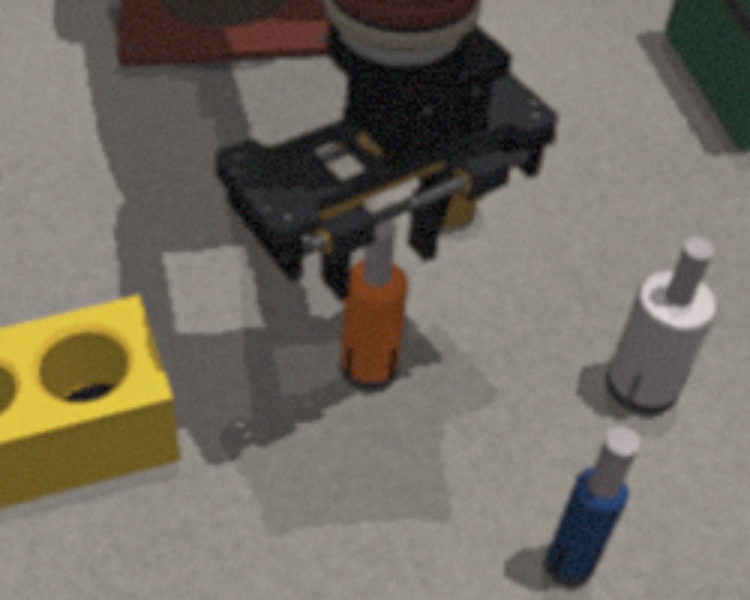

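```bash
python3 -m handwheel '[[0,0,0,0,0,0,-1],[0,0,0,0,0,0,-1],[0,0,0,0,0,0,-1],[0,0,0,0,0,0,-1],[0,0,0,0,0,0,-1],[0,0,0,0,0,0,-1],[0,0,0,0,0,0,-1],[0,0,0,0,0,0,-1]]' 40;  python3 -m handwheel '[[0,0,0,0,0,0,-1],[0,0,0,0,0,0,-1],[0,0,-0.01,0,0,0,-1],[0,0,-0.02,0,0,0,-1],[0,0,-0.025,0,0,0,-1],[0,0,-0.025,0,0,0,-1],[0,0,-0.025,0,0,0,-1],[0,0,0,0,0,0,-1]]'
```

```text
time: 3.85
eef_pos: [0.4738, 0.0847, 0.1205]
eef_rot: [[0.9, 0.435, 0.0], [0.435, -0.9, -0.0], [-0.0, 0.001, -1.0]]
wrist_force: [1.2, -1.3, 0.6]
opening: 0.196
time: 4.52
eef_pos: [0.4763, 0.0852, 0.2312]
eef_rot: [[0.9, 0.435, 0.008], [0.435, -0.9, 0.001], [0.008, 0.003, -1.0]]
wrist_force: [-0.1, 0.1, -3.2]
opening: 0.196
```

```bash
python3 -m handwheel '[[-0.006,0.02,0,0,0,0,-1],[-0.009,0.034,0,0,0,0,-1],[-0.009,0.034,0,0,0,0,-1],[-0.009,0.034,0,0,0,0,-1],[-0.009,0.034,0,0,0,0,-1],[-0.009,0.034,0,0,0,0,-1],[-0.009,0.034,0,0,0,0,-1],[-0.006,0.02,0,0,0,0,-1]]';python3 -m handwheel '[[-0.003,0.01,0,0,0,0,-1],[0,0,0,0,0,0,-1],[0,0,0,0,0,0,-1],[0,0,0,0,0,0,-1],[0,0,0,0,0,0,-1]]'; python3 - <<'E'
from cell import *
from h import *
print(observe()["eef_pos"])
for n,(a,b,c,d) in dict(top=(250,450,130,280),scene=(30,230,100,250),wrist=(0,512,0,384)).items():
    im=get_image(n)[:,:,::-1];cv2.imwrite(f"pics/{n}5.png",im)
    cv2.imwrite(f"pics/{n}5z.png",cv2.resize(im[c:d,a:b],None,fx=4 if n!="wrist" else 1,fy=4 if n!="wrist" else 1,interpolation=cv2.INTER_CUBIC))
E
```

```text
time: 5.18
eef_pos: [0.5197, -0.1665, 0.2237]
eef_rot: [[0.901, 0.433, -0.002], [0.433, -0.901, -0.0], [-0.002, -0.001, -1.0]]
wrist_force: [0.6, -0.1, -5.5]
opening: 0.195
time: 5.6
eef_pos: [0.5217, -0.1723, 0.2251]
eef_rot: [[0.9, 0.436, -0.001], [0.436, -0.9, 0.001], [-0.0, -0.001, -1.0]]
wrist_force: [-0.6, -0.7, -5.0]
opening: 0.195
[ 0.52174658 -0.17227831  0.22509367]
```

View pics/scene5z.png

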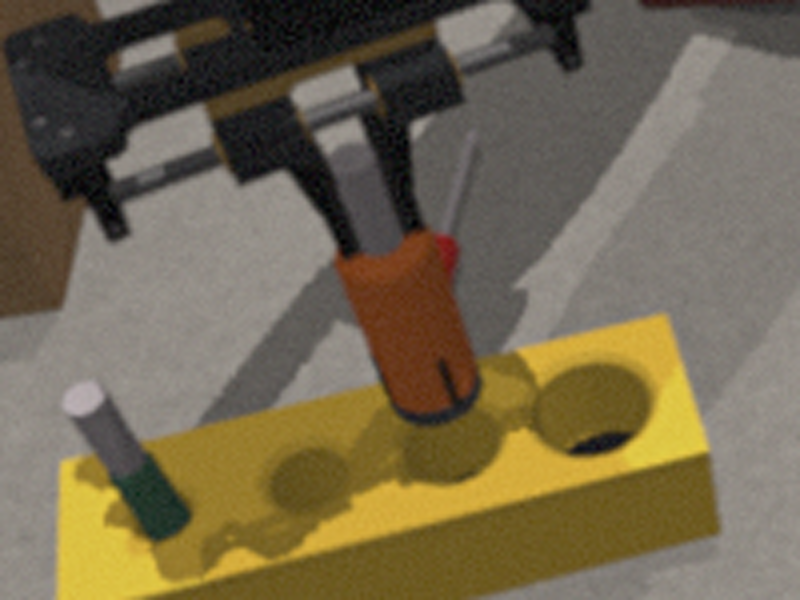

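View pics/wrist5z.png

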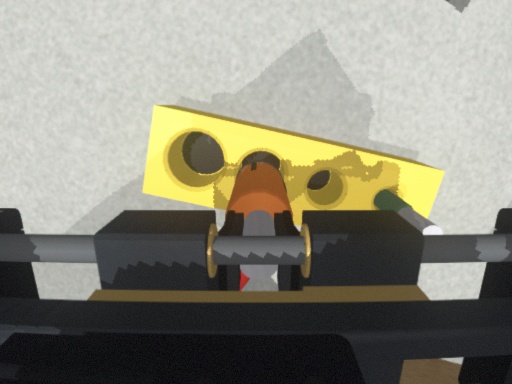

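View pics/top5z.png

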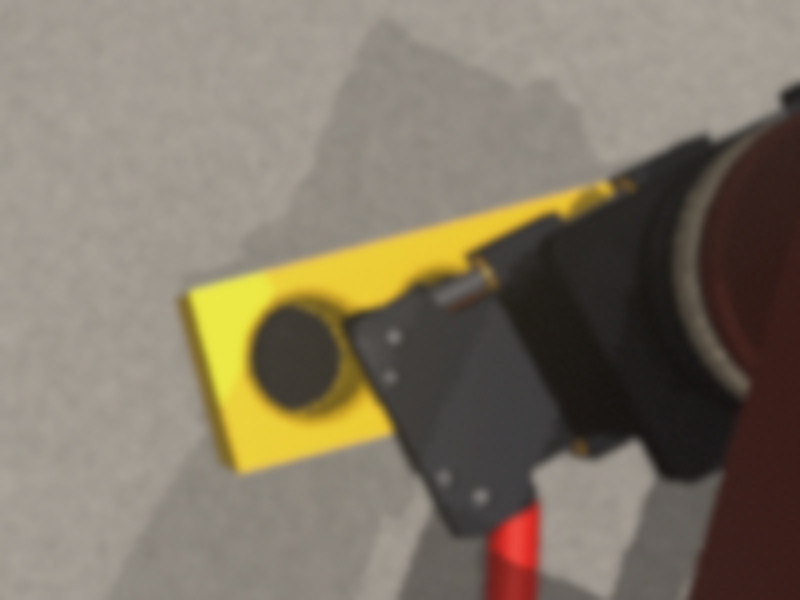

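```bash
python3 - <<'E'
from cell import *
from h import *
e=observe()["eef_pos"]; w=camera_model("wrist"); s=camera_model("scene")
H=onplane(w,[[194,158],[324,187]],.072);print("wrist h52,h32,mid",H,H.mean(0))
b=np.array([[600,410],[310,480],[451,448]])/4+(30,100)
print("scene h52,h32,h42",onplane(s,b,.072))
for n,m,(a,bb,c,d),f in [("wrist",w,(150,350,80,230),4),("scene",s,(80,180,130,215),7)]:
    im=cv2.imread(f"pics/{n}5.png")[c:d,a:bb];im=cv2.resize(im,None,fx=f,fy=f,interpolation=cv2.INTER_CUBIC)
    th=np.linspace(0,2*np.pi,60)
    foot=e[2]-.1205
    def dr(P,col): cv2.polylines(im,[((proj(m,P)-(a,c)+.5)*f).astype(int)],True,col,1)
    circ=lambda x,y,z,r:np.c_[x+r*np.cos(th),y+r*np.sin(th),z+0*th]
    dr(circ(e[0],e[1],foot,.021),(255,0,0));dr(circ(e[0],e[1],foot+.1,.021),(255,0,0))
    for x,y in [(.5225,-.1745),(.5225-.0157,-.1745+.0662),(.5225+.0157,-.1745-.0662)]:
        k={-.1745:28}.get(y,33 if y>-.15 else 23);dr(circ(x,y,.072,k/1000),(0,255,0))
    cv2.imwrite(f"pics/{n}5d.png",im)
E
```

```text
wrist h52,h32,mid [[ 0.50852147 -0.10646567  0.072     ]
 [ 0.53879202 -0.23794005  0.072     ]] [ 0.52365675 -0.17220286  0.072     ]
scene h52,h32,h42 [[ 0.51192735 -0.10141295  0.072     ]
 [ 0.5420811  -0.23638596  0.072     ]
 [ 0.52880089 -0.1713027   0.072     ]]
```

View pics/wrist5d.png

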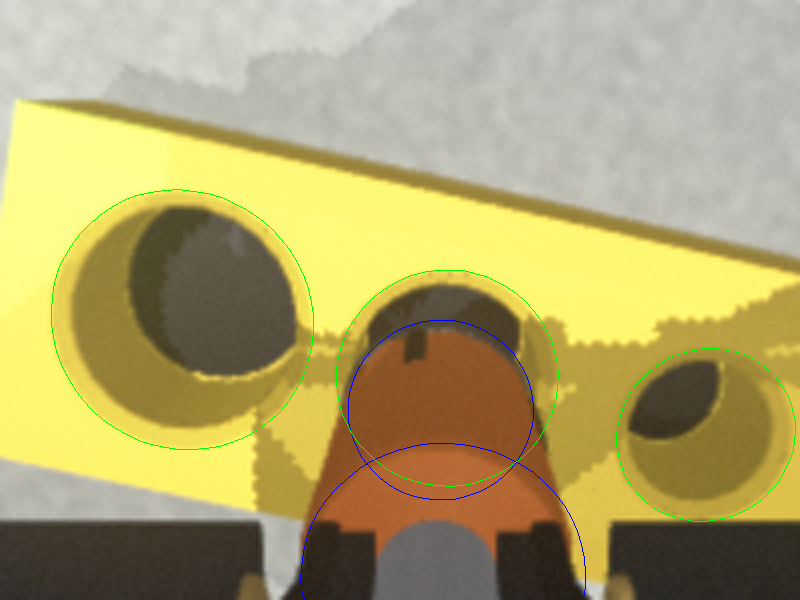

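View pics/scene5d.png

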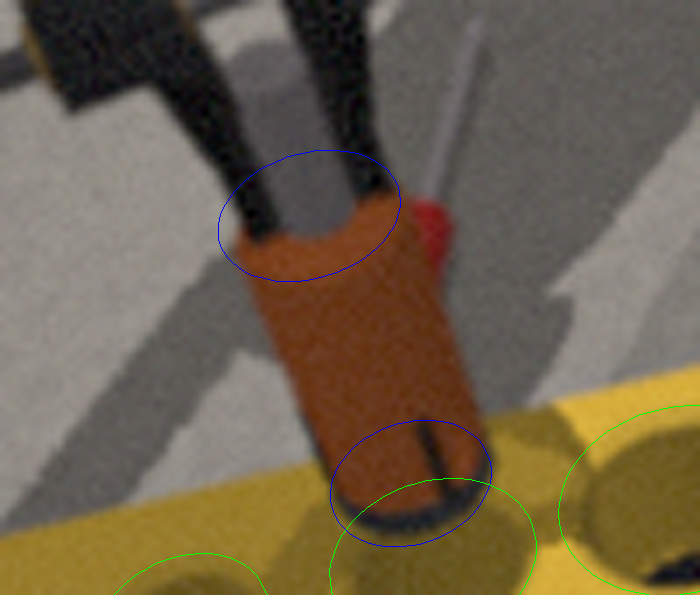

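```bash
python3 -m handwheel '[[0.0014,0.0014,0.005,0,0,0,-1],[0,0,0.01,0,0,0,-1],[0,0,0.007,0,0,0,-1],[0,0,0,0,0,0,-1],[0,0,0,0,0,0,-1],[0,0,0,0,0,0,-1]]'; python3 - <<'E'
from cell import *
from h import *
print(observe()["eef_pos"])
for n,(a,b,c,d),f in [("wrist",(150,350,80,230),4),("scene",(70,220,140,250),5)]:
    im=get_image(n)[:,:,::-1];cv2.imwrite(f"pics/{n}6.png",im)
    cv2.imwrite(f"pics/{n}6z.png",cv2.resize(im[c:d,a:b],None,fx=f,fy=f,interpolation=cv2.INTER_CUBIC))
E
```

```text
time: 6.25
eef_pos: [0.5238, -0.1745, 0.2033]
eef_rot: [[0.901, 0.435, -0.0], [0.435, -0.901, 0.0], [-0.0, -0.0, -1.0]]
wrist_force: [0.9, -0.1, -4.1]
opening: 0.196
[ 0.5237826  -0.17448905  0.20329865]
```

View pics/wrist6z.png

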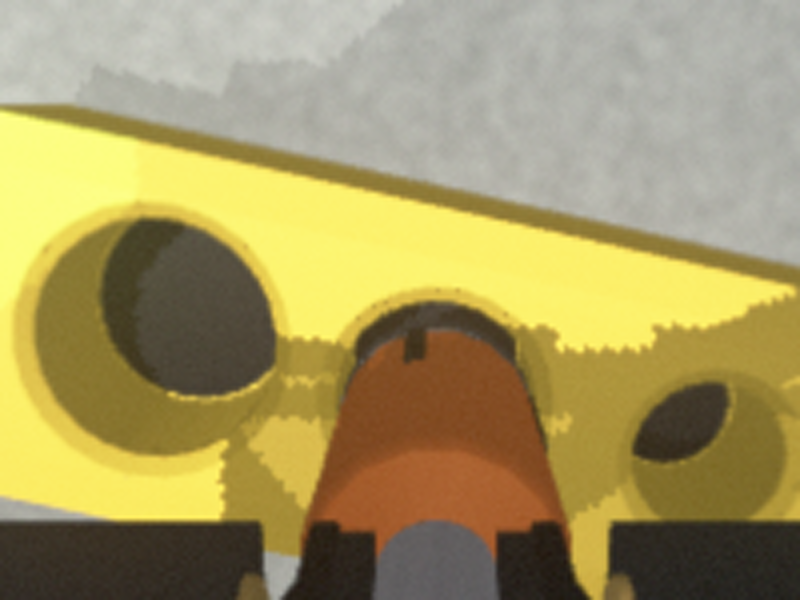

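View pics/scene6z.png

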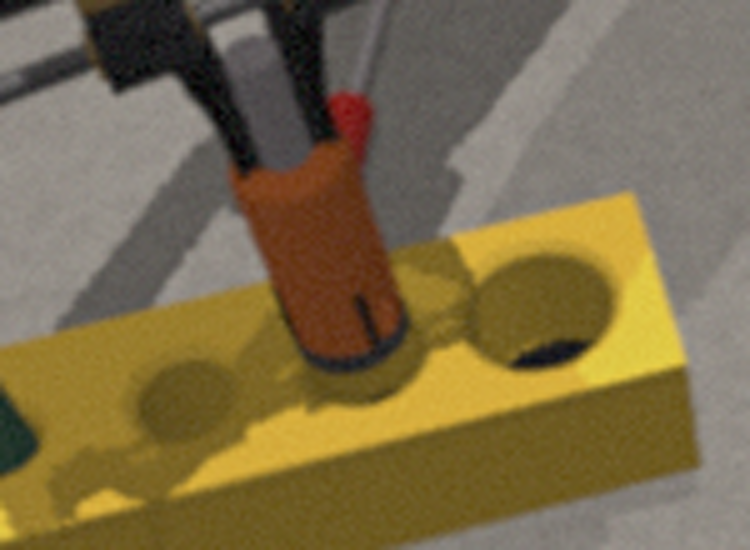

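```bash
python3 - <<'E'
from cell import *
from h import *
e=observe()["eef_pos"]; w=camera_model("wrist"); s=camera_model("scene")
for n,m,(a,bb,c,d),f in [("wrist",w,(200,320,120,210),6),("scene",s,(90,200,150,235),7)]:
    im=cv2.imread(f"pics/{n}6.png")[c:d,a:bb];im=cv2.resize(im,None,fx=f,fy=f,interpolation=cv2.INTER_CUBIC)
    im=np.clip(im.astype(float)*1.6,0,255).astype(np.uint8)
    th=np.linspace(0,2*np.pi,60)
    foot=e[2]-.1205
    def dr(P,col): cv2.polylines(im,[((proj(m,P)-(a,c)+.5)*f).astype(int)],True,col,1)
    circ=lambda x,y,z,r:np.c_[x+r*np.cos(th),y+r*np.sin(th),z+0*th]
    dr(circ(e[0],e[1],foot,.021),(255,0,0));dr(circ(e[0],e[1],foot+.1,.021),(255,0,0))
    x0,y0=.5236,-.1730
    for k,r in [(0,24),(1,29),(-1,19)]:
        dr(circ(x0-k*.0157,y0+k*.0662,.068,r/1000),(0,255,0))
    dr(circ(x0,y0,.072,.028),(255,255,0))
    cv2.imwrite(f"pics/{n}6d.png",im)
E
```

```text
(no output)
```

View pics/wrist6d.png

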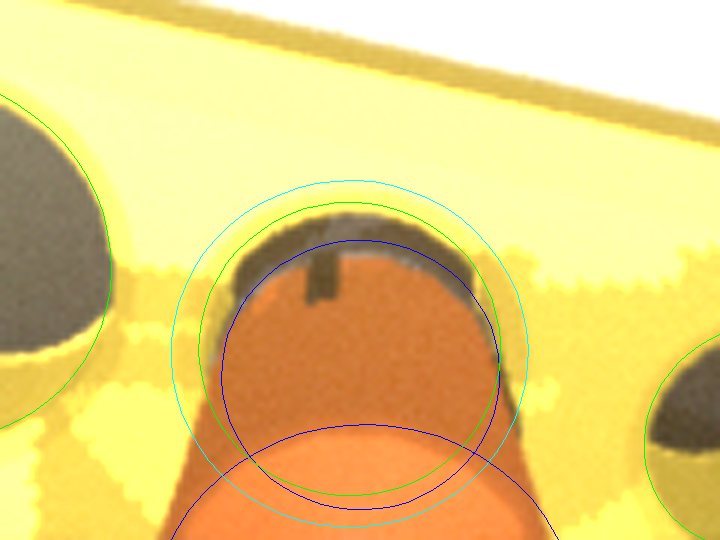

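View pics/scene6d.png

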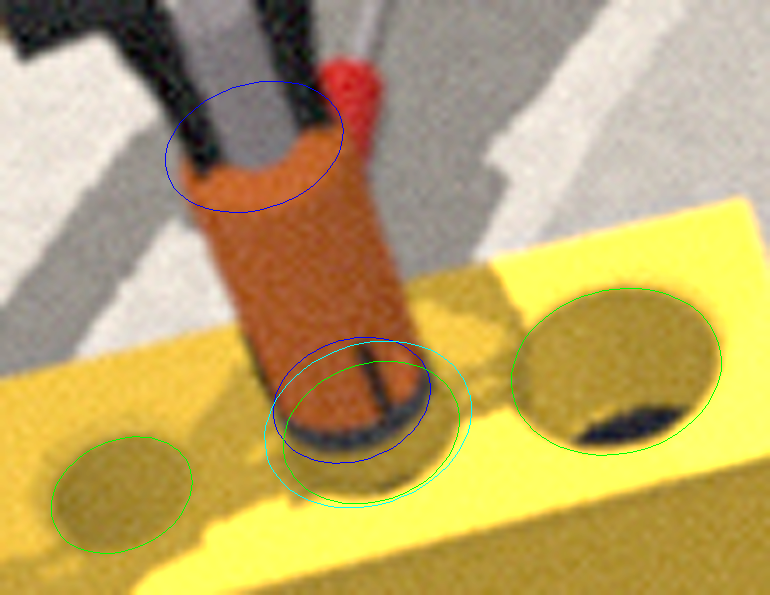

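```bash
python3 -m handwheel '[[0.0005,-0.0017,0,0,0,0,-1],[0,0,0.005,0,0,0,-1],[0,0,0.005,0,0,0,-1],[0,0,0.005,0,0,0,-1],[0,0,0.005,0,0,0,-1],[0,0,0,0,0,0,-1],[0,0,0,0,0,0,-1]]'
```

```text
time: 6.93
eef_pos: [0.5232, -0.1725, 0.1828]
eef_rot: [[0.901, 0.435, -0.001], [0.435, -0.901, 0.001], [-0.001, -0.001, -1.0]]
wrist_force: [0.2, 0.1, -4.1]
opening: 0.195
```

```bash
python3 -m handwheel '[[0,0,0.008,0,0,0,-1],[0,0,0.008,0,0,0,-1],[0,0,0.008,0,0,0,-1],[0,0,0,0,0,0,-1],[0,0,0,0,0,0,-1]]'
```

```text
time: 7.35
eef_pos: [0.5229, -0.1724, 0.1583]
eef_rot: [[0.901, 0.435, -0.002], [0.435, -0.901, 0.001], [-0.001, -0.002, -1.0]]
wrist_force: [-0.7, 0.1, -4.0]
opening: 0.193
```

```bash
python3 -m handwheel '[[0,0,0.008,0,0,0,-1],[0,0,0.008,0,0,0,-1],[0,0,0.005,0,0,0,-1],[0,0,0,0,0,0,-1],[0,0,0,0,0,0,-1]]'; python3 - <<'E'
from cell import *
from h import *
for n,(a,b,c,d),f in [("scene",(30,230,110,260),4)]:
    im=get_image(n)[:,:,::-1]
    cv2.imwrite(f"pics/{n}7z.png",cv2.resize(im[c:d,a:b],None,fx=f,fy=f,interpolation=cv2.INTER_CUBIC))
E
```

```text
time: 7.77
eef_pos: [0.5231, -0.1725, 0.1378]
eef_rot: [[0.901, 0.435, -0.001], [0.435, -0.901, 0.001], [-0.001, -0.001, -1.0]]
wrist_force: [-0.1, -0.2, -4.3]
opening: 0.193
```

View pics/scene7z.png

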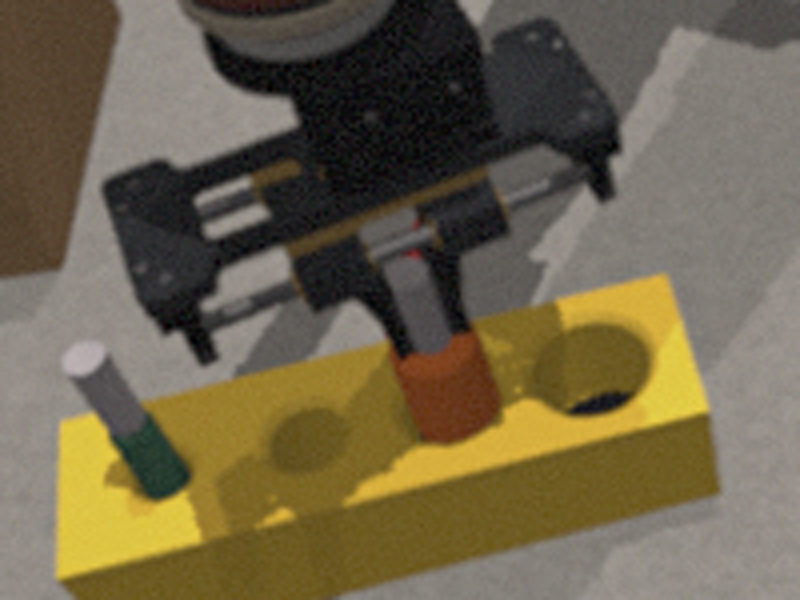

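The drum is in the third hole (the 42 mm one), with no contact force so far. I'll ease it onto the floor.

```bash
python3 -m handwheel '[[0,0,0.002,0,0,0,-1],[0,0,0.001,0,0,0,-1],[0,0,0.001,0,0,0,-1],[0,0,0,0,0,0,-1],[0,0,0,0,0,0,-1]]';python3 -m handwheel '[[0,0,0.001,0,0,0,-1],[0,0,0,0,0,0,-1],[0,0,0,0,0,0,-1]]'
```

```text
time: 8.23
eef_pos: [0.5236, -0.1727, 0.1346]
eef_rot: [[0.901, 0.435, -0.0], [0.435, -0.901, -0.0], [-0.0, 0.0, -1.0]]
wrist_force: [0.8, -0.3, -3.7]
opening: 0.194
time: 8.48
eef_pos: [0.5235, -0.1727, 0.1335]
eef_rot: [[0.901, 0.435, -0.0], [0.435, -0.901, 0.0], [-0.0, -0.0, -1.0]]
wrist_force: [0.1, -0.4, -4.1]
opening: 0.196
```

```bash
python3 -m handwheel '[[0,0,0.001,0,0,0,-1],[0,0,0,0,0,0,-1],[0,0,0,0,0,0,-1]]';python3 -m handwheel '[[0,0,0.0007,0,0,0,-1],[0,0,0,0,0,0,-1],[0,0,0,0,0,0,-1]]'
```

```text
time: 8.73
eef_pos: [0.5236, -0.1728, 0.1326]
eef_rot: [[0.901, 0.435, 0.0], [0.435, -0.901, -0.0], [0.0, 0.0, -1.0]]
wrist_force: [0.1, 0.4, -4.2]
opening: 0.199
time: 8.98
eef_pos: [0.5239, -0.1729, 0.1325]
eef_rot: [[0.901, 0.435, 0.001], [0.435, -0.901, -0.0], [0.0, 0.001, -1.0]]
wrist_force: [-1.9, 1.0, 1.9]
opening: 0.194
```

```bash
python3 -m handwheel '[[0,0,0,0,0,0,-0.5],[0,0,0,0,0,0,-0.4],[0,0,0,0,0,0,-0.2],[0,0,0,0,0,0,0.1],[0,0,0,0,0,0,0.1],[0,0,0,0,0,0,0.1],[0,0,0,0,0,0,0.1],[0,0,0,0,0,0,0.1]]';python3 -m handwheel '[[0,0,-0.01,0,0,0,0.1],[0,0,-0.02,0,0,0,0.1],[0,0,-0.03,0,0,0,0.1],[0,0,-0.03,0,0,0,0.1],[0,0,-0.03,0,0,0,0.1],[0,0,-0.02,0,0,0,0.1],[0,0,0,0,0,0,0.1]]'; python3 - <<'E'
from cell import *
from h import *
for n,(a,b,c,d),f in [("scene",(30,230,110,260),4),("wrist",(0,512,0,384),1)]:
    im=get_image(n)[:,:,::-1]
    cv2.imwrite(f"pics/{n}8.png",im)
    cv2.imwrite(f"pics/{n}8z.png",cv2.resize(im[c:d,a:b],None,fx=f,fy=f,interpolation=cv2.INTER_CUBIC))
print(proj(camera_model("scene"),[[.5236,-.1730,.157],[.5236,-.1730,.112]]))
E
```

```text
time: 9.65
eef_pos: [0.5236, -0.1727, 0.1318]
eef_rot: [[0.901, 0.435, 0.0], [0.435, -0.901, 0.0], [0.0, -0.0, -1.0]]
wrist_force: [0.7, -1.1, -0.3]
opening: 0.538
time: 10.23
eef_pos: [0.526, -0.1739, 0.2789]
eef_rot: [[0.9, 0.435, 0.009], [0.435, -0.9, -0.005], [0.006, 0.008, -1.0]]
wrist_force: [0.9, 0.0, 0.1]
opening: 0.553
[[130.84244976 180.42777614]
 [137.07319666 196.74398054]]
```

View pics/scene8z.png

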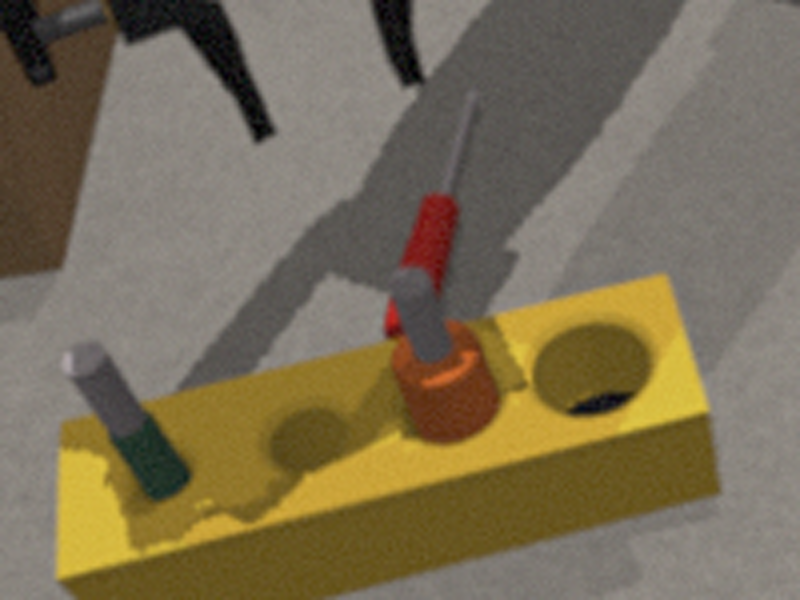

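View pics/wrist8z.png

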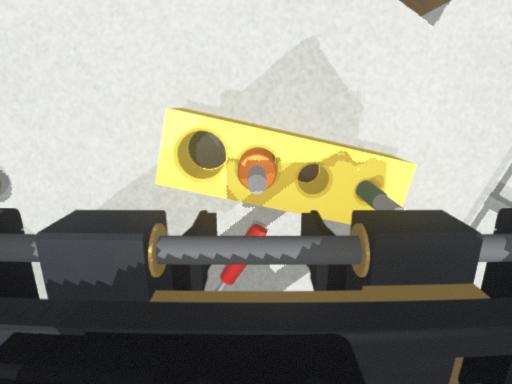

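```bash
python3 -m handwheel '[[0,0,0,0,0,0,0.1],[0,0,0,0,0,0,0.1],[0,0,0,0,0,0,0.1],[0,0,0,0,0,0,0.1]]'; python3 -c "
from cell import *
print(job_done())"
```

```text
time: 10.67
eef_pos: [0.5231, -0.1725, 0.2706]
eef_rot: [[0.901, 0.435, -0.002], [0.435, -0.901, 0.001], [-0.001, -0.002, -1.0]]
wrist_force: [-0.7, 0.2, 0.3]
opening: 0.547
the job is handed in; nothing more can be done
None
```

The orange bit is standing shank up in the 42 mm hole, the second from the large end of the rack, and the robot has let go of it. I gripped it by the shank and lowered it until the wrist force showed it on the hole floor. That took about 6 N at TCP height 0.1325 m, exactly where a fully seated bit should stop. I then opened the jaws and backed straight up about 140 mm, and handed in at 10.7 s.

- **Last checks:** the scene and wrist pictures show the bit upright in the right hole. Its shank top is within about 2 px of where a fully seated bit should appear. The wrist force was near zero and the gripper was clear of everything. I took no picture after the final settling rows.
- **Disagreements:** before insertion the cameras differed by 3–5 mm on where the hole was. I settled that by comparing the bit's foot with the hole rims in the wrist and scene pictures, and the bit then went in without touching the sides.

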